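# Run a thread ring gauge home on a pipe-hanger stud

## Task

I am checking the threads of the pipe-hanger studs bolted to the basement bench. Take the hexagonal steel ring gauge on the stud with the ROUND foot and screw it down, clockwise seen from above, until it comes up firmly against the shoulder (a little less than a quarter turn), then let go. Leave the ring on the square-footed stud as it is.

Things in the scene. Friction and masses are not known exactly. Their poses are not given: they have to be found in the camera images.
- ring (a joint): Turn of the ring gauge on the round-footed stud, rad: grows CLOCKWISE seen from above, hard stop against the shoulder at 1.40, starts between 0 and 0.4 (1.0 to 1.4 left). The thread lowers it 1 mm per rad. It turns stiffly (0.2 N m), stays where left; resistance rises sharply at the stop.
- ring_mid (a point): Centre of that ring, half-way up, 53 mm above the bench. Plain steel hexagon, 46 mm across flats, 24 mm high, scribed line on top, on an upright 21 mm stud whose end is 29 mm above this point; below it a 34 mm shoulder and a fixed round foot, 92 mm across, 8 mm thick. z up; y square to one pair of flats (to the line), others at 60 degrees. Turns with the ring.
- other_ring (a joint): Same kind of ring on the stud with the SQUARE foot (84 mm), in rad, clockwise from above; starts at 0 and must stay there. Not to be turned.
- other_ring_mid (a point): Centre of that other ring, half-way up, about 53 mm above the bench; same shape and size as the first. A third stud, also square-footed, is bare. Small loose hardware lies about.

How it is judged (in metres and radians):
At the end, for the whole second after the job is handed in: The ring gauge on the round-footed stud is screwed down against its shoulder, to within 10 degrees (joint above 1.22 rad), and at rest; the other ring is within 0.25 rad of where it started (value of joint ring above 1.22 rad and velocity of joint ring between -0.05 and 0.05 rad/s and value of joint other_ring between -0.25 and 0.25 rad); the robot touches nothing.
It fails at once if the ring on the square-footed stud is turned by more than 0.25 rad (value of joint other_ring above 0.25 rad or value of joint other_ring below -0.25 rad).
It also fails if it takes over 32 s, if anything falls off the work surface, if the arm or the gripper's body presses on something with over 40 N, if the wrist force passes 120 N, or if a joint passes its speed limit or range.

## Robot

A 6-joint arm with a two-finger parallel gripper is mounted at the origin on the work surface. World frame = base frame: x ahead of the robot, y to its left, z up, the work surface at z = 0. Lengths are in mm, angles in rad, forces in N, time in s.
With the tool pointing down it reaches from about 350 to 775 mm from the base axis. Payload 7.3 kg.
Tool frame: the origin (TCP) lies at the very end of the fingers, on their centre line; the grasp point (between the pads) lies 19 mm behind it; x points along the fingers, y is the direction in which the jaws open and shut, and the axes are right-handed (so a half turn about x gives the same grasp; the last joint's range is limited). The gripper opens to 92 mm and grips with 3 to 60 N. Pads are 19 mm wide; open, the fingers measure 130 mm over their backs; the gripper's body (75 mm by 190 mm) begins 47 mm behind the grasp point.
Start: joints at [1.072, 0.342, 1.524, -0, 1.275, -0.146], TCP at [181.388, 492.69, 226.741] pointing down, gripper open.
Joint ranges: [-2.53, 2.53], [-0.77, 2.02], [0.04, 2.7], [-1, 4.14], [0.28, 2.66], [-3.11, 3.11]. Speed limits (rad/s): [2.57, 2.57, 3.14, 3.14, 3.14, 3.14].

## Interface

Orientations are given as [roll, pitch, yaw] about the fixed x, y, z axes, in that order (R = Rz(yaw) Ry(pitch) Rx(roll)).
In Python, from plant import bot gives the robot as it stands.
- The arm moves only by the tool step_arm, never from a script. Its argument "targets" is a list that holds one entry, the list of rows, each a list of 4 numbers: the shift along the tool's x, y, z in m, then the turn about the tool's x in degrees. A call has exactly 5 rows; each row is the pose to reach, as a shift and turn from the pose measured when the call began, along the tool's axes at that moment; what a row does not reach only later rows make up. A row lasts 1/12 s, in which the tool goes at most 41.7 mm and 7.16 degrees, less where a joint would pass 70% of its speed; a pose out of reach is approached as far as the arm can. A call with a gripper value outside its range is refused whole. "jaw" is the closure, from 0 (fully open) to 1 (shut), set as the call begins (left out, the last holds). The fingers move at their own pace and stop on an object; the grip force is fixed at half the most. Time passes only in rows, so rows that repeat a pose let the fingers close, or fill a call up. It gives the time, the measured TCP pose, the force and the opening at its end, in the units of the state.
- bot.get_obs(): the state, without advancing time (a new reading comes with each control period).
- bot.capture(name): name is "scene" or "top"; returns a dict with "color" (400x640x3 uint8, red, green, blue), "depth" (400x640 float32, mm along the optical axis (not along the pixel's ray), 0 where there is no reading), "fov_y" (degrees; the focal length in pixels is half the picture's height over the tangent of half this angle, whatever the lens; pixels are square), "cx", "cy" (the principal point, pixels), "rvec" (rotation vector, rad) and "tvec" (3), from world to camera coordinates, as OpenCV has them. Camera axes: x right, y down, z forward; pixel columns grow to the right and rows downward; lengths in mm; the calibration is good to about 2 mm. A picture is of the moment at which its call begins.
- bot.close_job(): hands the job in, once; it reports no verdict.
The state is a dict: "time": time; "joint_positions": joint angles; "dq": joint speeds; "tau": joint torques, N m; "tool_pos": TCP position; "tcp_rot": TCP orientation; "contact_force": force on the tool from outside, world axes, zero at the start; "moment": the same for the moment, N m; "grip_width": finger opening in mm.
Only numpy, scipy, OpenCV 4.12 (cv2) and the standard library are available. Lean on these libraries where they do the work, as an engineer would, in place of code of your own. Each camera call takes 0.05 s, during which the arm holds its last target. There are 200 camera calls.

## Working session

There is one attempt and no reset: what is moved stays moved. The work goes in short steps, Python scripts to look and compute and a tool call to move; the robot and the scene stay as the last step left them, time stands still between calls to the robot, and variables do not carry over. Pictures are saved under pics/ and viewed, about 8 in all and at most 12, crops included, and the job is handed in when it is done.

Besides the shell and the picture viewer there is one more tool, called after "Request:" in YAML: its name, and indented under it one key for each argument. step_arm: Moves the arm, as the interface text tells. Its arguments: {"type":"object","properties":{"targets":{"type":"array","items":{"type":"array","items":{"type":"array","items":{"type":"number"}}}},"jaw":{"type":"number"}},"required":["targets"]}

```bash
mkdir -p pics
cat > h.py <<'E'
import numpy as np, cv2
from plant import bot
def cap(n):
    c=bot.capture(n); h=c["color"].shape[0]; f=h/2/np.tan(np.radians(c["fov_y"])/2)
    c["K"]=np.array([[f,0,c["cx"]],[0,f,c["cy"]],[0,0,1]]); c["R"]=cv2.Rodrigues(np.array(c["rvec"],float))[0]; c["t"]=np.array(c["tvec"],float).ravel(); c["C"]=-c["R"].T@c["t"]
    return c
def ray(c,uv,z):
    uv=np.atleast_2d(uv).astype(float); d=(c["R"].T@np.linalg.inv(c["K"])@np.c_[uv,np.ones(len(uv))].T).T
    return c["C"]+d*((z-c["C"][2])/d[:,2])[:,None]
def world(c):
    v,u=np.indices(c["depth"].shape); p=np.stack([u,v,np.ones_like(u)],-1)@np.linalg.inv(c["K"]).T*c["depth"][...,None]
    return (p-c["t"])@c["R"]
def save(n,img): cv2.imwrite("pics/"+n,cv2.cvtColor(img,cv2.COLOR_RGB2BGR))
E
python3 - <<'E'
from h import *
print(bot.get_obs())
for n in("scene","top"):
    c=cap(n); save(n+"0.png",c["color"]); print(n,c["C"],c["K"][0,0],c["R"][2])
    np.savez(n+"0.npz",**{k:c[k] for k in("color","depth","K","R","t","C")})
E
```

```text
{'time': 0.0, 'joint_positions': array([ 1.07199285e+00,  3.42736852e-01,  1.52503400e+00, -4.10556164e-05,
        1.27540916e+00, -1.45976188e-01]), 'dq': array([-0.00092777, -0.00289783, -0.00022304,  0.00059169,  0.0015753 ,
        0.00154604]), 'tau': array([ 1.43745830e-03, -4.31231368e+01, -2.44228417e+01,  7.18742958e-02,
        5.57643129e-02, -1.11974286e-04]), 'tool_pos': array([181.19082421, 492.29405071, 226.03171322]), 'tcp_rot': array([-1.69204556,  1.56920849, -2.04486086]), 'contact_force': array([-0.06408358,  0.27879447, -0.11093309]), 'moment': array([ 0.00517576, -0.00257818,  0.01138383]), 'grip_width': 91.79259242090889}
scene [ 929.93432337 -627.9743317   685.59704113] 513.3818121636064 [-0.40769217  0.65422974 -0.63700121]
top [348.66955681 -11.48797833 993.6931144 ] 490.9931353356743 [ 0.19849846  0.0195582  -0.97990603]
```

View pics/scene0.png

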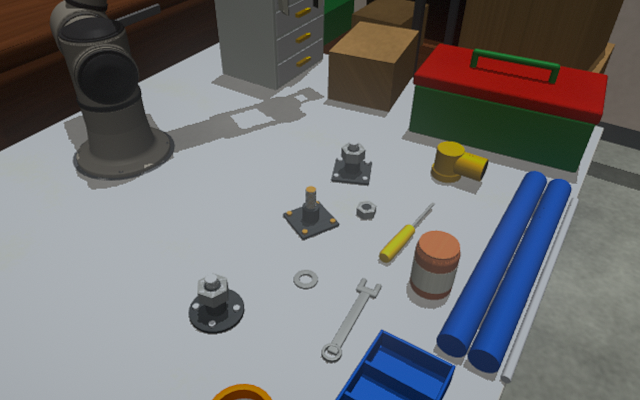

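View pics/top0.png

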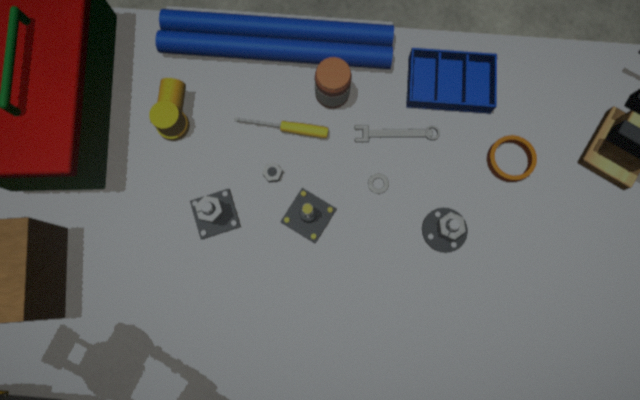

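The scene picture shows the round-footed stud with its ring at (213,292), and the square-footed ring at (352,155). In the top picture they are at (452,225) and (210,207). Next: measure the round-footed one using depth and an enlarged crop.

Run:
```python
from h import *
ims=[]
for n,(u,v) in(("scene",(214,297)),("top",(447,228))):
    c=dict(np.load(n+"0.npz")); W=world(c)
    s=np.s_[v-35:v+35,u-35:u+35]; P=W[s].reshape(-1,3); 
    for nm,lo,hi in(("studtop",77,90),("ringtop",61,69),("foot",4,13)):
        m=(P[:,2]>lo)&(P[:,2]<hi); Q=P[m]
        if len(Q)>3:
            (cx,cy),r=cv2.minEnclosingCircle(Q[:,:2].astype(np.float32)); print(n,nm,m.sum(),np.median(Q,0).round(1),"circ",round(cx,1),round(cy,1),round(r,1))
    ims.append(cv2.resize(c["color"][s],(400,400),interpolation=cv2.INTER_CUBIC))
save("crop.png",np.hstack(ims))
```

```text
scene studtop 126 [ 502.1 -252.1   82.2] circ 501.2 -251.6 10.8
scene ringtop 444 [ 508.  -257.1   65.9] circ 500.3 -250.5 27.1
scene foot 1279 [ 514.2 -264.1    8.4] circ 481.6 -224.4 84.2
top studtop 104 [ 501.1 -248.    82.8] circ 501.4 -248.2 11.0
top ringtop 378 [ 497.9 -246.3   66.2] circ 501.4 -248.8 26.6
top foot 1109 [ 491.8 -236.3    8.6] circ 509.1 -257.3 92.7
```

View pics/crop.png

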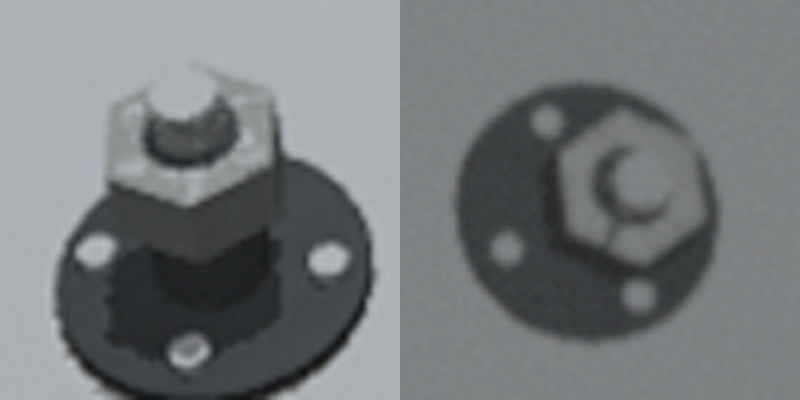

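Run:
```python
from h import *
from scipy.spatial.transform import Rotation as Ro
for n,(u,v) in(("scene",(214,297)),("top",(447,228))):
    c=dict(np.load(n+"0.npz")); W=world(c)
    P=W[v-35:v+35,u-35:u+35].reshape(-1,3); Q=P[(P[:,2]>63)&(P[:,2]<69),:2]
    a=np.radians(np.arange(0,180,3)); ext=np.ptp(Q@np.array([np.cos(a),np.sin(a)]),axis=0)
    e=ext.reshape(3,20).mean(0); k=np.exp(6j*a[:20])@e
    print(n,"flat normal (mod60)",np.degrees(np.angle(-k))/6, np.c_[a[:20]*57.3,e].round(1)[::2].tolist())
o=bot.get_obs(); R=Ro.from_euler("xyz",o["tcp_rot"]).as_matrix(); p=o["tool_pos"]
print(R.round(3)); print("tool y dir deg",np.degrees(np.arctan2(R[1,1],R[0,1])))
print("shift to above ring (tool):",R.T@(np.array([501.3,-249.5,130])-p))
```

```text
scene flat normal (mod60) -19.80467017337244 [[0.0, 52.3], [6.0, 53.0], [12.0, 53.1], [18.0, 52.7], [24.0, 51.6], [30.0, 50.1], [36.0, 48.6], [42.0, 48.0], [48.0, 49.5], [54.0, 51.1]]
top flat normal (mod60) -20.34766415438978 [[0.0, 51.9], [6.0, 52.5], [12.0, 52.5], [18.0, 52.0], [24.0, 51.0], [30.0, 49.4], [36.0, 47.4], [42.0, 46.9], [48.0, 49.0], [54.0, 50.7]]
[[-0.001  0.346  0.938]
 [-0.001  0.938 -0.346]
 [-1.    -0.001 -0.   ]]
tool y dir deg 69.78753452052582
shift to above ring (tool): [  96.81247596 -585.44261054  556.71641533]
```

Request:
step_arm:
  targets:
    - [[0,-0.025,0.031,0],[0,-0.05,0.062,0],[0,-0.075,0.093,0],[0,-0.1,0.124,0],[0,-0.125,0.155,0]]
  jaw: 0

```text
time: 0.52
tool_pos: [283.7, 319.8, 226.0]
tcp_rot: [-1.804, 1.569, -2.156]
contact_force: [0.6, -0.0, 0.2]
grip_width: 91.6
```

Request:
step_arm:
  targets:
    - [[0,-0.025,0.031,0],[0,-0.05,0.062,0],[0,-0.075,0.093,0],[0,-0.1,0.124,0],[0,-0.125,0.155,0]]

```text
time: 0.93
tool_pos: [386.5, 147.1, 226.1]
tcp_rot: [-1.826, 1.569, -2.178]
contact_force: [-0.2, 1.2, 0.2]
grip_width: 91.9
```

Request:
step_arm:
  targets:
    - [[0,-0.033,0.024,0],[0,-0.066,0.048,0],[0,-0.1,0.072,0],[0,-0.133,0.096,0],[0,-0.166,0.12,0]]

```text
time: 1.35
tool_pos: [441.8, -52.2, 226.2]
tcp_rot: [-2.026, 1.569, -2.378]
contact_force: [2.1, 0.1, 0.5]
grip_width: 91.5
```

Request:
step_arm:
  targets:
    - [[0,-0.033,0.025,6],[0,-0.066,0.05,12],[0,-0.1,0.075,18],[0,-0.133,0.1,24],[0,-0.164,0.124,30]]

```text
time: 1.77
tool_pos: [501.4, -251.0, 226.0]
tcp_rot: [-1.854, 1.569, -2.736]
contact_force: [0.4, -0.5, -0.0]
grip_width: 91.7
```

Request:
step_arm:
  targets:
    - [[0,0,0,0],[0,0,0,0],[0,0,0,0],[0,0,0,0],[0,0,0,0]]

```text
time: 2.18
tool_pos: [501.3, -249.5, 226.3]
tcp_rot: [-1.947, 1.569, -2.826]
contact_force: [-0.5, 0.2, -0.6]
grip_width: 92.1
```

```bash
cat > st.py <<'E'
from h import *
from scipy.spatial.transform import Rotation as Ro
def st(tgt=(501.3,-249.5,35)):
    o=bot.get_obs(); R=Ro.from_euler("xyz",o["tcp_rot"]).as_matrix(); p=o["tool_pos"]
    print("t",round(o["time"],2),"p",p.round(1),"toolx",R[:,0].round(3),"ydir",np.degrees(np.arctan2(R[1,1],R[0,1])).round(1),"q",o["joint_positions"].round(3),"F",o["contact_force"].round(1),"M",o["moment"].round(2),"w",round(o["grip_width"],1))
    print("shift tool",(R.T@(np.array(tgt)-p)).round(1))
if __name__=="__main__": st()
E
python3 st.py
```

```text
t 2.18 p [ 501.3 -249.5  226.3] toolx [-0.002 -0.001 -1.   ] ydir 39.6 q [-0.598  0.408  1.425 -0.002  1.31  -1.289] F [-0.5  0.2 -0.6] M [-0.01 -0.03 -0.01] w 92.1
shift tool [1.913e+02 4.000e-01 1.000e-01]
```

Request:
step_arm:
  targets:
    - [[0.025,0,0,0],[0.05,0,0,0],[0.075,0,0,0],[0.1,0,0,0],[0.12,0,0,0]]

```text
time: 2.6
tool_pos: [500.7, -248.0, 105.1]
tcp_rot: [-2.197, 1.568, -3.074]
contact_force: [0.3, 0.7, 0.2]
grip_width: 91.6
```

Run:
```python
from h import *; from st import st
st(); a=cap("scene")["color"][200:360,120:320]; b=cap("top")["color"][148:308,347:547]
save("above.png",np.hstack([cv2.resize(x,(400,320),interpolation=cv2.INTER_CUBIC) for x in(a,b)]))
```

```text
t 2.6 p [ 500.7 -248.   105.1] toolx [-0.003 -0.    -1.   ] ydir 39.7 q [-0.596  0.526  1.592 -0.002  1.025 -1.289] F [0.3 0.7 0.2] M [-0.09  0.   -0.02] w 91.6
shift tool [70.1 -0.4  1.7]
```

View pics/above.png

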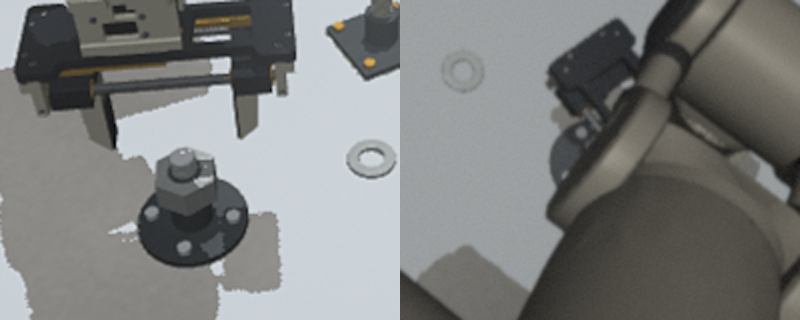

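The jaws straddle the stud, with the ring midway between the fingers in the scene crop at about (185,180). I'll lower to the grasp height.

Request:
step_arm:
  targets:
    - [[0.02,0,0.001,0],[0.04,0,0.001,0],[0.06,0,0.001,0],[0.07,0,0.001,0],[0.07,0,0.001,0]]

```text
time: 3.12
tool_pos: [499.0, -246.9, 33.0]
tcp_rot: [-2.699, 1.561, 2.708]
contact_force: [0.3, -1.1, -0.6]
grip_width: 92.2
```

Request:
step_arm:
  targets:
    - [[0,0,0,0],[0,0,0,0],[0,0,0,0],[0,0,0,0],[0,0,0,0]]
  jaw: 1

```text
time: 3.53
tool_pos: [499.4, -247.2, 33.8]
tcp_rot: [-2.674, 1.562, 2.732]
contact_force: [-0.3, 0.2, 0.2]
grip_width: 63.1
```

Request:
step_arm:
  targets:
    - [[0,0,0,0],[0,0,0,0],[0,0,0,0],[0,0,0,0],[0,0,0,0]]

```text
time: 3.95
tool_pos: [500.3, -246.6, 34.2]
tcp_rot: [-2.814, 1.564, 2.592]
contact_force: [3.0, 3.2, 1.4]
grip_width: 45.4
```

```bash
python3 st.py
```

```text
t 3.95 p [ 500.3 -246.6   34.2] toolx [-0.006  0.004 -1.   ] ydir 39.8 q [-0.595  0.624  1.652 -0.     0.873 -1.289] F [3.  3.2 1.4] M [ 0.54 -0.56 -0.01] w 45.4
shift tool [-0.9 -1.1  2.8]
```

The width of 45.4 mm means the jaws are on the flats, but the grasp sits about 3 mm off along the pad. I'll reopen, centre and regrip.

Request:
step_arm:
  targets:
    - [[0,0,0,0],[0,0,0,0],[0,0,0,0],[0,0,0,0],[0,0,0,0]]
  jaw: 0.2

```text
time: 4.37
tool_pos: [500.1, -246.8, 34.1]
tcp_rot: [-2.801, 1.563, 2.606]
contact_force: [0.1, 0.3, -0.2]
grip_width: 71.7
```

Request:
step_arm:
  targets:
    - [[0,-0.001,0.003,0],[0,-0.001,0.003,0],[0,-0.001,0.003,0],[0,-0.001,0.003,0],[0,-0.001,0.003,0]]

```text
time: 4.78
tool_pos: [501.2, -249.7, 34.0]
tcp_rot: [-2.797, 1.563, 2.61]
contact_force: [0.3, 0.6, -0.5]
grip_width: 73.5
```

```bash
python3 st.py
```

```text
t 4.78 p [ 501.2 -249.7   34. ] toolx [-0.007  0.004 -1.   ] ydir 39.8 q [-5.990e-01  6.280e-01  1.645e+00 -1.000e-03  8.770e-01 -1.292e+00] F [ 0.3  0.6 -0.5] M [-0.04 -0.03 -0.01] w 73.5
shift tool [-1.   0.2 -0.1]
```

Request:
step_arm:
  targets:
    - [[0,0,0,0],[0,0,0,0],[0,0,0,0],[0,0,0,0],[0,0,0,0]]
  jaw: 1

```text
time: 5.2
tool_pos: [502.2, -248.8, 34.1]
tcp_rot: [-3.125, 1.564, 2.28]
contact_force: [0.2, -0.1, -1.7]
grip_width: 45.7
```

Request:
step_arm:
  targets:
    - [[0,0,0,0],[0,0,0,0],[0,0,0,0],[0,0,0,0],[0,0,0,0]]

```text
time: 5.62
tool_pos: [502.2, -248.8, 34.1]
tcp_rot: [-3.124, 1.564, 2.281]
contact_force: [1.1, 0.3, -0.5]
grip_width: 45.9
```

Request:
step_arm:
  targets:
    - [[0,0,0,3],[0,0,0,7],[0,0,0,11],[0,0,0,15],[0,0,0,19]]

```text
time: 6.03
tool_pos: [502.2, -248.8, 33.8]
tcp_rot: [-2.782, 1.564, 2.288]
contact_force: [1.8, -0.2, -3.3]
grip_width: 45.5
```

```bash
python3 st.py
```

```text
t 6.03 p [ 502.2 -248.8   33.8] toolx [-0.005  0.005 -1.   ] ydir 20.5 q [-0.598  0.628  1.645  0.002  0.876 -0.958] F [ 1.8 -0.2 -3.3] M [-0.12 -0.17  0.18] w 45.5
shift tool [-1.2 -1.1  0.3]
```

Request:
step_arm:
  targets:
    - [[0,0,0,4],[0,0,0,8],[0,0,0,12],[0,0,0,16],[0.0003,0,0,20]]

```text
time: 6.45
tool_pos: [502.2, -248.8, 33.4]
tcp_rot: [-2.433, 1.564, 2.285]
contact_force: [-0.6, -0.0, 1.2]
grip_width: 45.8
```

Request:
step_arm:
  targets:
    - [[0,0,0,3],[0,0,0,6],[0,0,0,9],[0,0,0,12],[0.0003,0,0,15]]

```text
time: 6.87
tool_pos: [502.2, -248.9, 33.1]
tcp_rot: [-2.181, 1.564, 2.273]
contact_force: [-0.6, 0.9, 2.5]
grip_width: 45.7
```

```bash
python3 st.py
```

```text
t 6.87 p [ 502.2 -248.9   33.1] toolx [-0.005  0.005 -1.   ] ydir -14.8 q [-0.598  0.629  1.645  0.002  0.874 -0.341] F [-0.6  0.9  2.5] M [ 0.09 -0.03  0.22] w 45.7
shift tool [-1.9 -0.7  0.8]
```

Turned 54.6° so far at a steady 0.2 N m. I'll go in smaller steps from here and watch the moment.

Request:
step_arm:
  targets:
    - [[0,0,0,2],[0,0,0,4],[0,0,0,6],[0,0,0,7],[0,0,0,8]]

```text
time: 7.28
tool_pos: [502.2, -248.8, 33.0]
tcp_rot: [-2.053, 1.564, 2.261]
contact_force: [0.0, -0.9, -1.5]
grip_width: 45.7
```

```bash
python3 st.py
```

```text
t 7.28 p [ 502.2 -248.8   33. ] toolx [-0.004  0.005 -1.   ] ydir -22.8 q [-0.598  0.629  1.645  0.003  0.874 -0.201] F [ 0.  -0.9 -1.5] M [-0.04 -0.27  0.15] w 45.7
shift tool [-2.  -0.6  1. ]
```

Request:
step_arm:
  targets:
    - [[0,0,0,2],[0,0,0,4],[0,0,0,6],[0,0,0,7],[0,0,0,8]]

```text
time: 7.7
tool_pos: [502.2, -248.9, 32.8]
tcp_rot: [-1.915, 1.564, 2.258]
contact_force: [0.8, 0.8, -2.7]
grip_width: 45.6
```

```bash
python3 st.py
```

```text
t 7.7 p [ 502.2 -248.9   32.8] toolx [-0.005  0.006 -1.   ] ydir -30.9 q [-0.598  0.63   1.645  0.003  0.874 -0.061] F [ 0.8  0.8 -2.7] M [-0.08 -0.25  0.19] w 45.6
shift tool [-2.2 -0.5  1. ]
```

Request:
step_arm:
  targets:
    - [[0,0,0,1.5],[0,0,0,3],[0,0,0,4.5],[0,0,0,6],[0,0,0,6]]

```text
time: 8.12
tool_pos: [502.3, -248.7, 32.8]
tcp_rot: [-1.755, 1.564, 2.316]
contact_force: [1.2, 1.6, -2.3]
grip_width: 46.1
```

```bash
python3 st.py
```

```text
t 8.12 p [ 502.3 -248.7   32.8] toolx [-0.005  0.005 -1.   ] ydir -36.8 q [-0.597  0.63   1.645  0.002  0.874  0.043] F [ 1.2  1.6 -2.3] M [ 0.09 -0.33  1.23] w 46.1
shift tool [-2.2 -0.3  1.2]
```

The moment jumped from 0.19 to 1.23 N m, so the ring is against the shoulder after about 76°, which fits the 57–80° expected. Releasing and raising.

Request:
step_arm:
  targets:
    - [[0,0,0,0],[0,0,0,0],[0,0,0,0],[0,0,0,0],[0,0,0,0]]
  jaw: 0

```text
time: 8.53
tool_pos: [502.2, -248.8, 32.9]
tcp_rot: [-1.768, 1.564, 2.302]
contact_force: [-0.1, -0.3, 0.1]
grip_width: 74.3
```

Request:
step_arm:
  targets:
    - [[0,0,0,0],[0,0,0,0],[0,0,0,0],[0,0,0,0],[0,0,0,0]]

```text
time: 8.95
tool_pos: [502.2, -248.8, 32.9]
tcp_rot: [-1.766, 1.564, 2.304]
contact_force: [0.4, -0.9, 0.4]
grip_width: 91.7
```

Request:
step_arm:
  targets:
    - [[-0.02,0,0,0],[-0.04,0,0,0],[-0.07,0,0,0],[-0.1,0,0,0],[-0.13,0,0,0]]

```text
time: 9.37
tool_pos: [502.6, -249.3, 164.1]
tcp_rot: [-1.751, 1.563, 2.319]
contact_force: [1.9, -0.6, 0.1]
grip_width: 92.0
```

Request:
step_arm:
  targets:
    - [[-0.03,0.03,0,0],[-0.06,0.06,0,0],[-0.06,0.09,0,0],[-0.06,0.12,0,0],[-0.06,0.12,0,0]]

```text
time: 9.78
tool_pos: [601.6, -324.2, 221.5]
tcp_rot: [-1.77, 1.565, 2.3]
contact_force: [-0.4, -0.3, -0.7]
grip_width: 91.6
```

Run:
```python
from h import *; from st import st
st(); c=cap("scene"); W=world(c); b=cap("top")["color"]
for nm,(u,v) in(("round",(214,297)),("square",(353,160))):
  P=W[v-35:v+35,u-35:u+35].reshape(-1,3); Q=P[(P[:,2]>61.5)&(P[:,2]<69)]
  a=np.radians(np.arange(0,180,3)); e=np.ptp(Q[:,:2]@np.array([np.cos(a),np.sin(a)]),axis=0).reshape(3,20).mean(0)
  print(nm,"flat normal mod60",np.degrees(np.angle(-(np.exp(6j*a[:20])@e)))/6,"z",np.median(Q[:,2]))
save("end.png",np.hstack([cv2.resize(x,(400,400),interpolation=cv2.INTER_CUBIC) for x in(c["color"][200:360,134:294],b[148:308,367:527])]))
```

```text
t 9.78 p [ 601.6 -324.2  221.5] toolx [-0.004  0.005 -1.   ] ydir -36.8 q [-6.070e-01  6.540e-01  1.019e+00  1.000e-03  1.475e+00  3.600e-02] F [-0.4 -0.3 -0.7] M [-0.14  0.13 -0.05] w 91.6
shift tool [ 187.3 -123.9    0.6]
round flat normal mod60 -16.655894763302275 z 64.1812511152458
square flat normal mod60 -3.7660447869083913 z 65.64433965296017
```

View pics/end.png

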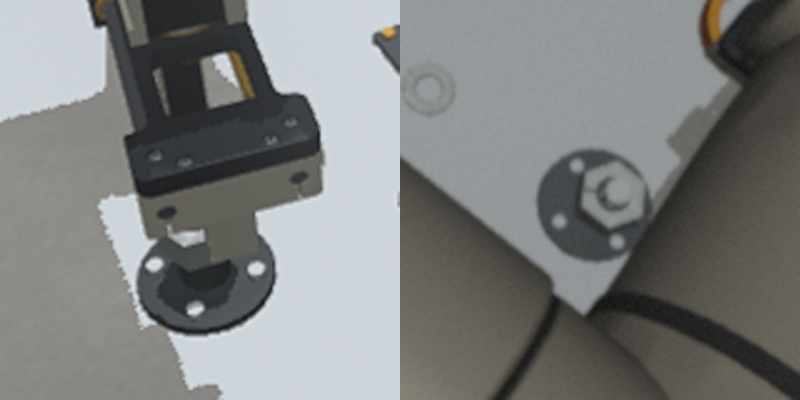

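In the top view at right, the whole ring is visible at about (612,192) in the picture. The scene view is blocked by the gripper, so that ring angle isn't valid. I'll measure from the top view instead.

Run:
```python
from h import *
def ang(W,uv,r=20):
  u,v=uv; P=W[v-30:v+30,u-30:u+30].reshape(-1,3); Q=P[(P[:,2]>61.5)&(P[:,2]<69)]; k=np.median(Q[:,:2],0); Q=Q[np.hypot(*(Q[:,:2]-k).T)<33]
  a=np.radians(np.arange(0,180,3)); e=np.ptp(Q[:,:2]@np.array([np.cos(a),np.sin(a)]),axis=0).reshape(3,20).mean(0)
  return round(np.degrees(np.angle(-(np.exp(6j*a[:20])@e)))/6,1),np.median(Q,0).round(1),len(Q)
c0=dict(np.load("top0.npz")); c1=cap("top"); print("top round",ang(world(c0),(447,228)),ang(world(c1),(447,228)))
print("top square",ang(world(c0),(212,210)),ang(world(c1),(212,210)))
s0=dict(np.load("scene0.npz")); print("scene square",ang(world(s0),(353,160)),ang(world(cap("scene")),(353,160)))
```

```text
top round (np.float64(-20.3), array([ 498.2, -246.3,   66.2]), 376) (np.float64(24.6), array([ 498.2, -245.7,   65. ]), 385)
top square (np.float64(-7.0), array([494.9, 216.6,  66.5]), 359) (np.float64(-6.1), array([495.1, 216.5,  66.4]), 367)
scene square (np.float64(-1.9), array([502.6, 207.5,  65.7]), 179) (np.float64(-5.2), array([503.8, 207.2,  65.8]), 188)
```

```bash
python3 -c "
from st import *
st(); print(bot.close_job())"
```

```text
t 9.98 p [ 598.2 -320.8  222.7] toolx [-0.006  0.007 -1.   ] ydir -36.8 q [-0.606  0.646  1.03   0.002  1.474  0.036] F [-0.1 -0.7  0.1] M [-0.12  0.11 -0.07] w 91.9
shift tool [ 188.8 -118.6    1.2]
the job is handed in; nothing more can be done
None
```

The ring on the round-footed stud is screwed down clockwise against its shoulder. I let go, moved the arm clear and handed the job in at about 10 s.

- **Turn:** the tool turned about 76° with the ring gripped on its flats. The resistance was steady at about 0.2 N m, then jumped to 1.23 N m at the end, which I took as the shoulder.
- **Check after release:** the top view shows the ring turned about 75° and about 1.2 mm lower, as a 1 mm per rad thread should give. The tool was not touching anything.
- **First grip:** it was about 3 mm off-centre, so I reopened, centred and regripped before turning.
- **Other ring:** the top view shows it unmoved to within 1°. The scene view, which sees it less well, differs by about 3°, which I put down to measuring noise. Both are far below the 0.25 rad (14°) limit.
- **Failed check:** the first end-of-job reading of the turned ring from the scene view was unusable because the gripper hid it, so I used the top view.

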